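Crank one portion of walnuts past the stiff spot

TASK

Lower the walnut dispenser's spout all the way down over the shallow dish. Then turn the flywheel clockwise (seen from above) by its knob, feel it grow stiff, and stop just past the stiff spot as soon as it has gone easy again, so that the three nuts of row A run into the dish while row B stays behind the gate. Let go of everything, leave the dish where it stands, do not pull at the gate itself, and do not disturb the molcajete, the tortilla warmer or the bowl.

Things in the scene. Friction and masses are not known exactly. Their poses are not given: they have to be found in the camera images.
- feeder: Walnut dispenser, white and steel, fixed on the ledge, turned up to 17 degrees. Origin on the ledge under its middle, z up, y from spout (-y) to flywheel (+y). In its frame (mm): wheel axis x 0, y 110; two lanes side by side slope down 12 degrees from y 30 to the gate at y -78; lane cover at most 186 high; clear spout head y -71 to -128, x +-36, top 168 high, where nuts fall into the spout.
- lane_a (a point): Middle of the floor of lane A at its lower end, against the gate, 124 mm above the ledge, at x -17 mm, y -75 mm of the dispenser. The lane is 31 mm wide, under a clear cover, and holds row A (three nuts).
- lane_b (a point): The same point of lane B, at x +17 mm of the dispenser; it holds row B (three nuts).
- gate: Thin aluminium gate, 62 mm wide, one tongue per lane, row A's the shorter. The flywheel, turned clockwise, lifts it 20 mm per radian once the free play is used up. Row A is let go about 85 degrees after that, row B about 128 degrees. Not to be touched by the robot. Origin: middle of its width, level with the lower lane floor at the start, z up.
- wheel_hub (a point): On the flywheel's upright axis, level with its top face, 180 mm above the ledge. Steel disc 150 mm across, 14 mm thick. Turning clockwise: free play of 5 to 65 degrees (different each time, nearly no effort), then the gate is picked up and the effort at the knob (while moving) rises from 4 N to a peak of about 15 N some 45 degrees on, is down to 7 N at 90 and to 4 N at 110 degrees on. At rest, up to 4 N less.
- wheel_knob (a point): Middle of the upright round black knob on the flywheel: 24 mm across, 184 to 240 mm above the ledge, this point at 216 mm, 58 mm from the wheel's axis. It spins freely on its pin, so the fingers need not turn with the wheel. Its start angle differs each time and does not tell where the stiff spot is. Let go past the stiff spot, the wheel stays; let go at it, it turns back.
- spout (a joint): Position of the clear telescopic spout sleeve: 0 = fully raised (at the start), 0.030 m = fully down on its stop. About 5 N moves it and it stays where it is left.
- spout_grip (a point): On the upright black grip pin of the spout sleeve, 12 mm below its top. Pin 18 mm across, 34 mm tall, at x 0, y -190 mm of the dispenser; top 139 mm above the ledge with the spout up, 107 to 109 mm when down. It stands on a 12 mm bar that runs to the sleeve (+y of the dispenser): pinch along the dispenser's x. Moves with the sleeve.
- spout_mouth (a point): Centre of the lower opening (80 by 65 mm) of the spout sleeve: 68 mm above the ledge when raised, 38 mm when down, which is 14 mm above the dish's rim.
- dish: Shallow round terracotta dish, 144 mm across the rim, 24 mm high, floor 6 mm thick, loose on the ledge under the spout. Origin at the centre of its underside, z up.
- nut_a1: Walnut 1 of row A (1 = next to the gate at the start): 28 mm ball, 12 g, origin at its centre.
- nut_a2: Walnut 2 of row A (1 = next to the gate at the start): 28 mm ball, 12 g, origin at its centre.
- nut_a3: Walnut 3 of row A (1 = next to the gate at the start): 28 mm ball, 12 g, origin at its centre.
- nut_b1: Walnut 1 of row B (1 = next to the gate at the start): 28 mm ball, 12 g, origin at its centre.
- nut_b2: Walnut 2 of row B (1 = next to the gate at the start): 28 mm ball, 12 g, origin at its centre.
- nut_b3: Walnut 3 of row B (1 = next to the gate at the start): 28 mm ball, 12 g, origin at its centre.
- molcajete: Bystander: dark stone molcajete on three legs, pestle in it, 176 mm across, about 150 mm high with the pestle, 2.5 kg. Origin at the centre of its underside.
- warmer: Bystander: black plastic tortilla warmer, lid closed, about 205 mm across, 74 mm high. Origin at the centre of its underside.
- bowl: Bystander: green ceramic bowl, 156 mm across, 65 mm high. Origin at the centre of its underside.
Things that resemble listed ones, but are neither listed nor needed, are in the scene too. Several things have the shape of the dish; the one meant has the colours described above.

How it is judged:
On the way, in this order (a step that is already met when the one before it is completed fails the run):
1. the spout is lowered fully over the dish with all the nuts still in their lanes (value of joint spout above 0.025 m and y of each of nut_a1, nut_a2, nut_a3, nut_b1, nut_b2, nut_b3 in the frame of feeder above -0.072 m), for 0.2 s.
2. the three nuts of row A are in the dish, row B is still behind the gate (horizontal distance between each of nut_a1, nut_a2, nut_a3 and dish below 0.066 m and z of each of nut_a1, nut_a2, nut_a3 in the frame of dish below 0.06 m and y of each of nut_b1, nut_b2, nut_b3 in the frame of feeder above -0.072 m and z of each of nut_b1, nut_b2, nut_b3 in the frame of feeder above 0.12 m), for 0.2 s.
At the end, for the whole second after the job is handed in: Spout down by at least 25 of its 30 mm; row A's three nuts in the dish (within 66 mm of its centre, under 60 mm above its underside); row B's three still in their lane behind the gate; nuts and dish at rest, dish upright and within 30 mm of its start (all of step 2 and value of joint spout above 0.025 m and linear speed of each of nut_a1, nut_a2, nut_a3, nut_b1, nut_b2, nut_b3, dish below 0.03 m/s and distance of dish from where it was at the start of the episode below 0.03 m and angle between dish's own z axis and vertical below 0.15 rad); the robot touches nothing.
It fails at once if a nut of row B gets past the gate (wheel turned too far) (y of any of nut_b1, nut_b2, nut_b3 in the frame of feeder below -0.085 m).
It fails at once if the gate is pulled or pushed directly (contact force between the arm and gate above 3 N).
It fails at once if the gate is pulled or pushed with the fingers (contact force between the fingers and gate above 3 N).
It fails at once if the dish is shoved more than 30 mm (distance of dish from where it was at the start of the episode above 0.03 m).
It fails at once if a bystander is shoved more than 30 mm or tipped (distance of any of molcajete, warmer, bowl from where it was at the start of the episode above 0.03 m or angle between any of molcajete, warmer, bowl's own z axis and vertical above 0.3 rad).
It also fails if it takes over 69 s, if anything falls off the work surface, if the arm or the gripper's body presses on something with over 40 N, if the wrist force passes 120 N, or if a joint passes its speed limit or range.

ROBOT

A 6-joint arm with a two-finger parallel gripper is mounted at the origin on the work surface. World frame = base frame: x ahead of the robot, y to its left, z up, the work surface at z = 0. Lengths are in m, angles in rad, forces in N, time in s.
With the tool pointing down it reaches from about 0.3 to 0.875 m from the base axis. Payload 6.4 kg.
Tool frame: the origin (TCP) lies midway between the tips of the shut fingers; the grasp point (between the pads) lies 19 mm behind it; z points along the fingers, y is the direction in which the jaws open and shut (so a half turn about z gives the same grasp; the last joint's range is limited). The gripper opens to 85 mm and grips with 20 to 120 N. Pads are 22 mm wide; open, the fingers measure 114 mm over their backs; the gripper's body (76 mm by 85 mm) begins 54 mm behind the grasp point. The pads swing forward as they close: fully open they stand 13 mm farther back than shut.
Start: joints at [0.964, 0.181, 1.607, -0, 1.354, -0.206], TCP at [0.224, 0.529, 0.231] pointing down, gripper open.
Joint ranges: [-2.99, 2.99], [-0.89, 2.07], [0.3, 2.58], [-1.14, 4.28], [0, 2.63], [-3.12, 3.12]. Speed limits (rad/s): [2.57, 2.57, 3.01, 3.14, 3.14, 3.14].

INTERFACE

Orientations are given as a unit quaternion [w, x, y, z].
In Python, from bench import ctrl gives the robot as it stands. The module is installed in compiled form; this text tells all that it offers.
- The arm moves only by the tool arm_command, never from a script. Its argument "plan" is one flat list of numbers, 4 for each row, row after row: the shift along the tool's x, y, z in mm, then the turn about the tool's z in rad. A call has 1 to 20 rows; each row shifts and turns the commanded pose from where the row before left it, along the tool's axes as they then stand; what a row does not reach is not made up. A row lasts 1/10 s, in which the tool goes at most 50 mm and 8.59 degrees, less where a joint would pass 70% of its speed; a pose out of reach is approached as far as the arm can. A call is refused whole if a number of a shift passes 50 or a number of a turn 0.15, either way. A call with a gripper value outside its range is refused whole. "grip" is the opening, from 0 (shut) to 1 (fully open), set as the call begins (left out, the last holds). The fingers move at their own pace and stop on an object; the grip force is fixed at half the most. Time passes only in rows, so rows that do not move let the fingers close. It gives the time, the measured TCP pose, the force and the opening at its end, in the units of the state.
- ctrl.get_obs(): the state, without advancing time (a new reading comes with each control period).
- ctrl.camera(name): name is "scene" or "side" or "wrist"; returns a dict with "color" (480x640x3 uint8, red, green, blue), "camera_matrix" (3x3 intrinsics, pixels), "eye" and "attitude" of the camera in the world; the wrist camera has in their place "T_tool_cam" (4x4, takes a point from camera to tool coordinates, whose origin is the TCP and whose axes are the flange's). Camera axes: x right, y up, looking along -z (the intrinsics and any distortion apply to the point x, -y, -z); pixel columns grow to the right and rows downward; lengths in m; the calibration is good to about 2 mm. A picture is of the moment at which its call begins: read the wrist's pose just before it. There is no depth.
- ctrl.hand_in(): hands the job in, once; it reports no verdict.
The state is a dict: "time_s": time; "q": joint angles; "dq": joint speeds; "joint_efforts": joint torques, N m; "eef_pos": TCP position; "eef_rot": TCP orientation; "wrist_force": force on the tool from outside, world axes, zero at the start; "torque": the same for the moment, N m; "opening": opening from 0.0 (shut) to 1.0 (fully open).
Only numpy, scipy, OpenCV 4.12 (cv2) and the standard library are available. Lean on these libraries where they do the work, as an engineer would, in place of code of your own. Each camera call takes 0.05 s, during which the arm holds its last target. There are 200 camera calls.

## Working session

There is one attempt and no reset: what is moved stays moved. The work goes in short steps, Python scripts to look and compute and a tool call to move; the robot and the scene stay as the last step left them, time stands still between calls to the robot, and variables do not carry over. Pictures are saved under pics/ and viewed, about 8 in all and at most 12, crops included, and the job is handed in when it is done.

Besides the shell and the picture viewer there is one more tool, called after ">>>" as name(argument=value, ...), one argument or row to a line, values as JSON. arm_command: Moves the arm, as the interface text tells. Its arguments: {"type":"object","properties":{"plan":{"type":"array","items":{"type":"number"}},"grip":{"type":"number"}},"required":["plan"]}

```bash
mkdir -p pics
cat > h.py <<'E'
import numpy as np, cv2
from bench import ctrl
from scipy.spatial.transform import Rotation as R
def rot(a):
    a=np.array(a,float)
    return a if a.shape==(3,3) else R.from_quat(a,scalar_first=True).as_matrix()
def cam(n):
    o=ctrl.get_obs(); c=ctrl.camera(n)
    if n=="wrist":
        T=np.eye(4);T[:3,:3]=rot(o['eef_rot']);T[:3,3]=o['eef_pos'];T=T@np.array(c['T_tool_cam']);c['R'],c['e']=T[:3,:3],T[:3,3]
    else: c['R'],c['e']=rot(c['attitude']),np.array(c['eye'])
    c['K']=np.array(c['camera_matrix']); return c
def ray(c,u,v):
    d=np.linalg.inv(c['K'])@[u,v,1]; d=c['R']@(d*[1,-1,-1]); return c['e'],d/np.linalg.norm(d)
def onz(c,u,v,z):
    e,d=ray(c,u,v); return e+d*(z-e[2])/d[2]
def proj(c,p):
    q=c['R'].T@(np.array(p)-c['e']); q=c['K']@(q*[1,-1,-1]); return q[:2]/q[2]
def two(c1,p1,c2,p2):
    e1,d1=ray(c1,*p1);e2,d2=ray(c2,*p2)
    s=np.linalg.lstsq(np.c_[d1,-d2],e2-e1,rcond=None)[0]
    a,b=e1+d1*s[0],e2+d2*s[1]; return (a+b)/2,np.linalg.norm(a-b)
def save(c,f): cv2.imwrite('pics/'+f,c['color'][:,:,::-1])
E
python3 - <<'E'
from h import *
import pickle
print(ctrl.get_obs())
for n in ('scene','side','wrist'):
    c=cam(n);save(c,n+'0.png');pickle.dump(c,open(n+'0.pkl','wb'));print(n,[k for k in c],c['K'].tolist(),c['e'],c['R'].round(3).tolist())
E
```

```text
{'time_s': 0.0, 'q': array([ 9.63685981e-01,  1.81524246e-01,  1.60797888e+00,  3.11698684e-05,
        1.35378697e+00, -2.06334156e-01]), 'dq': array([ 5.49102273e-04,  1.50789404e-04, -5.74446362e-04,  1.88444327e-03,
        3.47847925e-05,  3.28791562e-04]), 'joint_efforts': array([ 5.08635057e-04, -4.44868362e+01, -3.51347888e+01, -2.44517905e-04,
        8.92830634e-03,  3.23664347e-05]), 'eef_pos': array([0.22401017, 0.52899399, 0.23040766]), 'eef_rot': array([-3.49730955e-04,  1.99052904e-01,  9.79988378e-01, -7.73466525e-04]), 'wrist_force': array([-0.30208258, -0.08974629,  1.00181375]), 'torque': array([-0.0256574 ,  0.04867051, -0.05903764]), 'opening': 0.9963788530328257}
scene ['color', 'camera_matrix', 'eye', 'attitude', 'R', 'e', 'K'] [[491.20922580620714, 0.0, 322.33911862103673], [0.0, 491.20922580620714, 233.89298381060155], [0.0, 0.0, 1.0]] [0.96403514 0.63247994 1.11357868] [[-0.829, -0.435, 0.352], [0.56, -0.659, 0.502], [0.014, 0.613, 0.79]]
side ['color', 'camera_matrix', 'eye', 'attitude', 'R', 'e', 'K'] [[538.456518748973, 0.0, 314.4474350224451], [0.0, 538.456518748973, 238.91357328695437], [0.0, 0.0, 1.0]] [ 0.40456605 -0.98774775  0.88157972] [[0.989, 0.08, -0.124], [-0.147, 0.59, -0.794], [0.01, 0.804, 0.595]]
wrist ['color', 'camera_matrix', 'T_tool_cam', 'R', 'e', 'K'] [[375.2176493710027, 0.0, 318.30607104755984], [0.0, 375.2176493710027, 243.3416135918919], [0.0, 0.0, 1.0]] [0.16327505 0.55461005 0.37301185] [[0.39, -0.889, -0.239], [0.921, 0.376, 0.103], [-0.001, -0.26, 0.966]]
```

View pics/scene0.png

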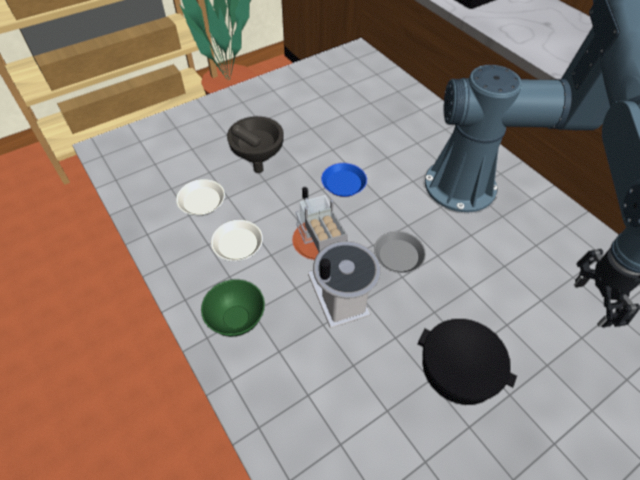

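View pics/side0.png

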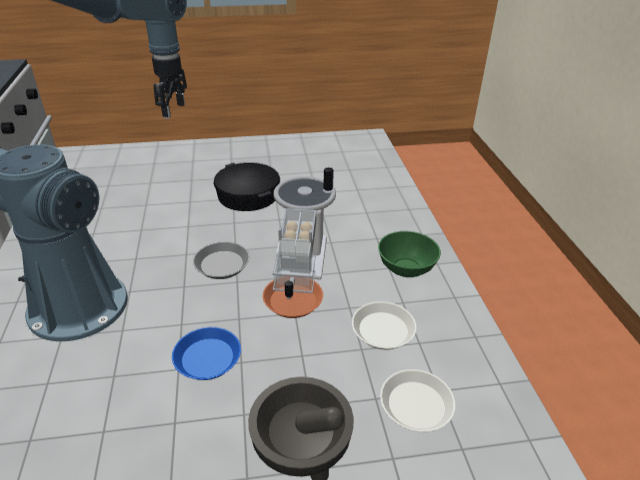

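The scene picture shows the knob at about (325,268), the hub at (347,267) and the grip pin at (305,193). In the side picture the knob is at (328,180), the hub at (305,190), the pin at (289,288) and the terracotta dish at (293,296). Next I measure these by mask and triangulate them.

```bash
cat > m.py <<'E'
from h import *
import pickle
S,D=[pickle.load(open(n+'0.pkl','rb')) for n in ('scene','side')]
def blob(c,u,v,r,thr=45):
    g=c['color'].max(2); m=(g<thr).astype(np.uint8)
    n,l,st,ce=cv2.connectedComponentsWithStats(m)
    i=min(range(1,n),key=lambda i:np.hypot(*(ce[i]-[u,v]))+(1e3 if st[i,4]<15 else 0))
    ys,xs=np.where(l==i);return ce[i],st[i],xs,ys
K=[blob(S,325,268,9),blob(D,328,180,9)];P=[blob(S,305,193,9),blob(D,289,288,9)]
for n,B in (('knob',K),('pin',P)):
    print(n,[ (b[0].round(1),b[1]) for b in B],two(S,B[0][0],D,B[1][0]))
    for c,b in zip((S,D),B):
        y=b[1][1]; print(' top',onz(c,b[0][0],y,.240 if n=='knob' else .139), 'mid',onz(c,*b[0],.212 if n=='knob' else .122))
for c,n in ((S,'s'),(D,'d')):
    im=c['color'].astype(int); m=((im[:,:,0]>130)&(im[:,:,0]-im[:,:,2]>70)&(im[:,:,1]<110)).astype(np.uint8)
    n_,l,st,ce=cv2.connectedComponentsWithStats(m)
    for i in range(1,n_):
        if 40<st[i,4]<5000: print('terra',n,st[i],ce[i].round(1),onz(c,*ce[i],.024))
print('hub s',onz(S,347,267,.18),'d',onz(D,305,190.5,.18),two(S,(347,267),D,(305,190.5)))
a=cv2.resize(S['color'][170:330,270:400],None,fx=4,fy=4,interpolation=cv2.INTER_CUBIC)
b=cv2.resize(D['color'][160:320,250:350],None,fx=4,fy=4,interpolation=cv2.INTER_CUBIC)
cv2.imwrite('pics/crop0.png',np.hstack([a,b])[:,:,::-1][:,:800] if 0 else cv2.resize(np.hstack([a,b]),(800,556))[:,:,::-1])
E
python3 m.py
```

```text
knob [(array([324.5, 268.5]), array([320, 259,  10,  20, 178], dtype=int32)), (array([327.9, 179.1]), array([324, 168,   9,  22, 172], dtype=int32))] (array([0.6127454 , 0.14326051, 0.21402162]), np.float64(0.00024400246047763714))
 top [0.60913092 0.13694295 0.24      ] mid [0.61207991 0.14213889 0.212     ]
 top [0.61346647 0.1520446  0.24      ] mid [0.6132694  0.14676404 0.212     ]
pin [(array([304.5, 192.6]), array([303, 188,   4,  10,  37], dtype=int32)), (array([288.7, 290.2]), array([285, 283,   8,  14,  89], dtype=int32))] (array([ 0.48236174, -0.1437434 ,  0.12082135]), np.float64(0.0004669005769613115))
 top [ 0.48177703 -0.14374502  0.139     ] mid [ 0.48269116 -0.14279548  0.122     ]
 top [ 0.48313519 -0.1418848   0.139     ] mid [ 0.48245267 -0.14517674  0.122     ]
terra s [  8   0  35  17 206] [26.2  8. ] [ 0.85235636 -1.77950672  0.024     ]
terra s [46  0 20  9 83] [56.1  4. ] [ 0.73589574 -1.74510795  0.024     ]
terra s [127  31  52  30 478] [152.9  47.7] [ 0.51545029 -1.19883577  0.024     ]
terra s [118  41  10  14  54] [122.1  47.4] [ 0.61579104 -1.26566402  
[... 1875 characters left out ...]
   5  70] [320.2 128.9] [0.70495246 0.83169556 0.024     ]
terra d [230 131  32   6  75] [245.8 133.2] [0.43079367 0.82959457 0.024     ]
terra d [153 135  38   5  80] [170.9 137.2] [0.16433328 0.83071578 0.024     ]
terra d [ 68 140  36   5  83] [ 87.6 142.2] [-0.12083705  0.82759653  0.024     ]
terra d [402 142  62   5  65] [431.8 143.6] [1.07777496 0.66236805 0.024     ]
terra d [264 281  12  30 127] [268.3 297.5] [ 0.4426801  -0.05524149  0.024     ]
terra d [313 282   9  26 126] [316.6 293.7] [ 0.55639084 -0.05764758  0.024     ]
hub s [0.55428359 0.14980098 0.18      ] d [0.55715059 0.15290691 0.18      ] (array([0.55599175, 0.15060068, 0.18180155]), np.float64(0.0017690631311490308))
```

View pics/crop0.png

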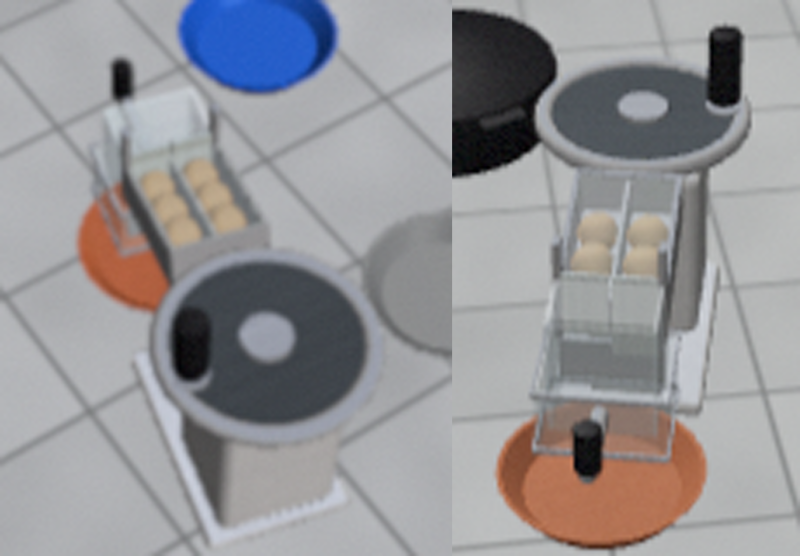

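The numbers agree. Hub to pin is 303 mm (300 expected) with yaw about -14°, and knob to hub is 57 mm (58 expected). I'll travel high to above the pin, then turn the jaws onto the dispenser's x axis.

>>> arm_command(
  plan=[-29.4,-30.5,-1.2,0,-29.4,-30.5,-1.2,0,-29.4,-30.5,-1.2,0,-29.4,-30.5,-1.2,0,-29.4,-30.5,-1.2,0,-29.4,-30.5,-1.2,0,-29.4,-30.5,-1.2,0,-29.4,-30.5,-1.2,0,-29.4,-30.5,-1.2,0,-29.4,-30.5,-1.2,0,-29.4,-30.5,-1.2,0,-29.4,-30.5,-1.2,0,-29.4,-30.5,-1.2,0,-29.4,-30.5,-1.2,0,-29.4,-30.5,-1.2,0,-29.4,-30.5,-1.2,0,-29.4,-30.5,-1.2,0],
  grip=1,
)

```text
time_s: 1.85
eef_pos: [0.4824, -0.1447, 0.2515]
eef_rot: [-0.0, 0.199, 0.98, 0.0]
wrist_force: [0.3, -0.5, 0.1]
opening: 0.998
```

>>> arm_command(
  plan=[0,0,0,0.1415,0,0,0,0.1415,0,0,0,0.1415,0,0,0,0.1415,0,0,0,0.1415,0,0,0,0.1415,0,0,0,0.1415,0,0,0,0.1415,0,0,0,0.1415,0,0,0,0.1415,0,0,0,0,0,0,0,0],
)

```text
time_s: 3.05
eef_pos: [0.4821, -0.1429, 0.2515]
eef_rot: [-0.0, 0.787, 0.617, -0.0]
wrist_force: [0.3, 0.1, 0.7]
opening: 0.997
```

```bash
cat > w.py <<'E'
from h import *
import sys,pickle
n=sys.argv[1]
c=cam('wrist');save(c,n+'.png');pickle.dump(c,open(n+'.pkl','wb'))
o=ctrl.get_obs();print(o['time_s'],o['eef_pos'].round(4),rot(o['eef_rot']).round(3).tolist(),o['q'].round(2),o['wrist_force'].round(1),o['opening'])
for p in ((.4824,-.1437,.139),(.4824,-.1437,.127),(.556,.1506,.18),(.6127,.1433,.216)): print(p,proj(c,p).round(1))
E
python3 w.py w1
```

```text
3.1 [ 0.4821 -0.1429  0.2516] [[0.239, 0.971, -0.0], [0.971, -0.239, 0.0], [0.0, -0.0, -1.0]] [-0.52 -0.    1.76 -0.    1.38 -0.28] [-0.2  0.8  0.3] 1.0023807921500194
(0.4824, -0.1437, 0.139) [319.3 239.9]
(0.4824, -0.1437, 0.127) [319.3 235.8]
(0.556, 0.1506, 0.18) [ 323.2 -493. ]
(0.6127, 0.1433, 0.216) [ 521.1 -729.1]
```

View pics/w1.png

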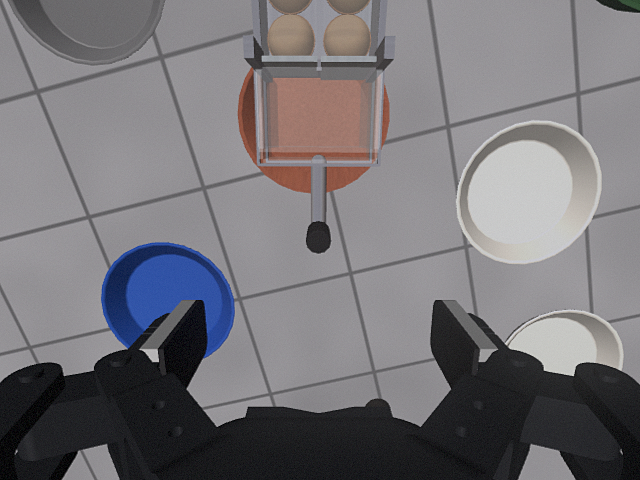

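The wrist picture shows the pin top at (318,240), where I predicted (319,240). The bar runs straight up the image, so the jaws are aligned. I go down and pinch.

>>> arm_command(
  plan=[-0.8,0,20,0,0,0,20,0,0,0,20,0,0,0,20,0,0,0,20,0,0,0,20,0,0,0,14,0,0,0,8,0,0,0,0,0,0,0,0,0],
)

```text
time_s: 4.1
eef_pos: [0.4825, -0.144, 0.1103]
eef_rot: [0.0, 0.788, 0.616, 0.0]
wrist_force: [-0.2, 0.6, 0.4]
opening: 1.0
```

>>> arm_command(
  plan=[0,0,0,0,0,0,0,0,0,0,0,0,0,0,0,0,0,0,0,0,0,0,0,0,0,0,0,0,0,0,0,0,0,0,0,0,0,0,0,0],
  grip=0,
)

```text
time_s: 5.1
eef_pos: [0.4817, -0.1437, 0.1097]
eef_rot: [-0.0, 0.788, 0.615, -0.0]
wrist_force: [-5.2, 0.6, 5.5]
opening: 0.195
```

>>> arm_command(
  plan=[0,0,3,0,0,0,3,0,0,0,3,0,0,0,3,0,0,0,3,0,0,0,3,0,0,0,3,0,0,0,3,0,0,0,3,0,0,0,3,0,0,0,2,0,0,0,0,0,0,0,0,0],
)

```text
time_s: 6.4
eef_pos: [0.4818, -0.1438, 0.0795]
eef_rot: [-0.0, 0.788, 0.616, -0.0]
wrist_force: [-12.1, 3.1, 22.2]
opening: 0.193
```

Opening 0.19 shows the pin held. The sleeve went down 30 mm to its stop, where I read 22 N upward. Now I release, rise, and travel to near the knob.

>>> arm_command(
  plan=[0,0,-1,0,0,0,0,0,0,0,0,0,0,0,0,0,0,0,0,0,0,0,0,0,0,0,0,0,0,0,-10,0,0,0,-25,0,0,0,-30,0,0,0,-30,0,0,0,-30,0,0,0,-30,0,0,0,-30,0,0,0,-24,0,0,0,0,0],
  grip=1,
)

```text
time_s: 8.0
eef_pos: [0.4838, -0.1447, 0.2926]
eef_rot: [0.004, 0.788, 0.615, 0.002]
wrist_force: [0.4, -0.2, 1.3]
opening: 1.0
```

>>> arm_command(
  plan=[35,7.3,0,0,35,7.3,0,0,35,7.3,0,0,35,7.3,0,0,35,7.3,0,0,35,7.3,0,0,35,7.3,0,0,35,7,0,0,0,0,0,0,0,0,0,0],
)

```text
time_s: 9.0
eef_pos: [0.6058, 0.1145, 0.2866]
eef_rot: [-0.0, 0.788, 0.616, -0.001]
wrist_force: [-0.5, -1.1, -0.4]
opening: 0.997
```

```bash
python3 w.py w2
python3 - <<'E'
from h import *
import pickle
d=cam('side');save(d,'side1.png');pickle.dump(d,open('side1.pkl','wb'))
w=cv2.imread('pics/w2.png');s=cv2.resize(d['color'][130:330,220:380,::-1],(384,480))
cv2.imwrite('pics/c2.png',cv2.resize(np.hstack([w,s]),(800,375)))
E
```

```text
9.05 [0.6057 0.1136 0.2869] [[0.242, 0.97, -0.002], [0.97, -0.242, -0.0], [-0.001, -0.001, -1.0]] [-0.01  0.23  1.43 -0.    1.48  0.24] [-0.4 -0.5 -0.1] 1.0003701723020966
(0.4824, -0.1437, 0.139) [260.4 505.1]
(0.4824, -0.1437, 0.127) [262.2 494. ]
(0.556, 0.1506, 0.18) [233.9 207.6]
(0.6127, 0.1433, 0.216) [318.6 206.9]
```

View pics/c2.png

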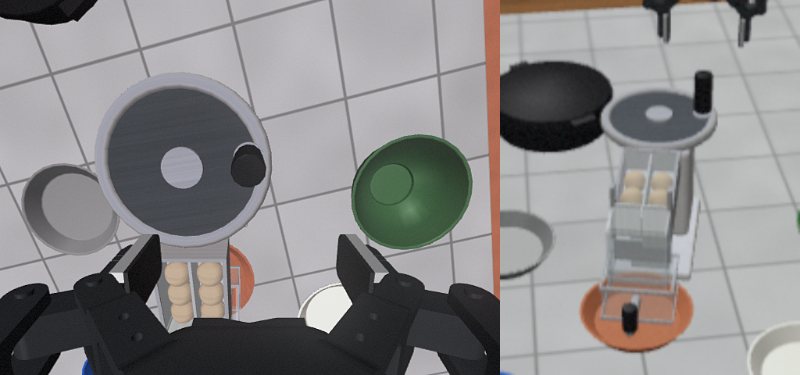

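The wrist view shows the hub at about (233,214) and the knob at about (318,212) in full-resolution pixels, about 6 px lower than predicted. The side crop shows the spout down and all nuts behind the gate. I'll refine hub and knob from this near view.

Run:
```python
from h import *
import pickle
c=pickle.load(open('w2.pkl','rb')); im=c['color'].astype(int)
g=im.max(2)
# dark disc face
m=((g>45)&(g<100)&(np.ptp(im,axis=2)<25)).astype(np.uint8); m[:, :130]=0; m[:90]=0; m[310:]=0; m[:,350:]=0
m[g<45]=0
full=cv2.morphologyEx(m,cv2.MORPH_OPEN,np.ones((3,3)))
n,l,st,ce=cv2.connectedComponentsWithStats(full);i=1+st[1:,4].argmax()
cn=max(cv2.findContours((l==i).astype(np.uint8),cv2.RETR_EXTERNAL,cv2.CHAIN_APPROX_NONE)[0],key=len)
e=cv2.fitEllipse(cv2.convexHull(cn)); print('disc',e,onz(c,*e[0],.18))
# hub cap
h=((g>120)).astype(np.uint8); n,l,st,ce=cv2.connectedComponentsWithStats(h)
j=l[214,233];print('cap',st[j],ce[j],onz(c,*ce[j],.18),onz(c,*ce[j],.183))
k=(g<40).astype(np.uint8);n,l,st,ce=cv2.connectedComponentsWithStats(k);j=l[212,318];ys,xs=np.where(l==j)
print('knob',st[j],ce[j])
P=onz(c,*ce[j],.212);print(P,'bottom ctr',onz(c,ce[j][0],st[j][1]+st[j][3]/2,.212))
```

```text
disc ((233.00469970703125, 206.7971649169922), (184.15692138671875, 196.60960388183594), 129.3472137451172) [0.55558029 0.1512661  0.18      ]
cap [ 206  188   54   54 2248] [232.1930605  214.37188612] [0.55351289 0.14647181 0.18      ] [0.55433098 0.14685227 0.183     ]
knob [     0      0    640    480 271929] [330.0348363  220.49355898]
[0.61715189 0.13314748 0.212     ] bottom ctr [0.61438445 0.12159051 0.212     ]
```

Run:
```python
from h import *
import pickle
c=pickle.load(open('w2.pkl','rb')); g=c['color'].max(2)
print(g[205:225:4,290:345:6])
w=np.zeros_like(g);w[165:260,280:355]=1
for t in (30,45):
    m=((g<t)&(w>0)).astype(np.uint8); n,l,st,ce=cv2.connectedComponentsWithStats(m);j=1+st[1:,4].argmax();print(t,st[j],ce[j].round(1),onz(c,*ce[j],.212).round(4))
print('model top/base',[proj(c,(.6127,y,z)).round(1).tolist() for y in (.1433,.1395) for z in (.24,.184)])
cv2.imwrite('pics/k2.png',cv2.resize(c['color'][150:270,265:375,::-1],None,fx=4,fy=4,interpolation=cv2.INTER_CUBIC))
```

```text
[[ 80  81  50  48  50  46  52  47 142 139]
 [ 79  61  45  43  44  42  51  51  43 137]
 [ 81  37  48  42  45  46  48  50  47 145]
 [ 80  29  42  41  49  42  51  48  47 145]
 [ 83  34  40  43  43  46  49  53  39 135]]
30 [300 185  18  16  23] [307.5 190.7] [0.6086 0.1533 0.212 ]
45 [295 185  45  54 658] [314.7 204.9] [0.6106 0.1443 0.212 ]
model top/base [[318.5, 214.7], [318.6, 198.7], [320.3, 221.8], [320.0, 204.3]]
```

View pics/k2.png

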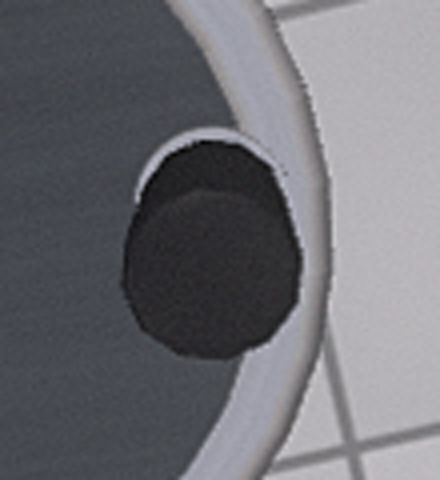

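The knob's top circle centre is at about (318,218) full-resolution, giving knob ≈ (0.612,0.1417). With hub ≈ (0.5545,0.1475) the radius is 57.8 mm. I'll move over it, go down and grip.

>>> arm_command(
  plan=[10,0,0,0,10,0,0,0,8.8,-0.7,0,0,0,0,20,0,0,0,20,0,0,0,20,0,0,0,20,0,0,0,11,0,0,0,0,0,0,0,0,0],
)

```text
time_s: 10.1
eef_pos: [0.613, 0.1421, 0.1974]
eef_rot: [0.0, 0.788, 0.615, 0.0]
wrist_force: [0.9, -0.4, -0.3]
opening: 0.997
```

>>> arm_command(
  plan=[0,0,0,0,0,0,0,0,0,0,0,0,0,0,0,0,0,0,0,0,0,0,0,0,0,0,0,0,0,0,0,0],
  grip=0,
)

```text
time_s: 10.9
eef_pos: [0.6126, 0.142, 0.197]
eef_rot: [0.0, 0.788, 0.615, 0.0]
wrist_force: [-1.6, 0.1, 4.6]
opening: 0.271
```

```bash
cat > a.py <<'E'
# arc rows: python3 a.py n stepdeg [radius_m]; from commanded-ish present angle
from h import *
import sys
H=np.array([.5545,.1475]); n,s=int(sys.argv[1]),float(sys.argv[2])
o=ctrl.get_obs(); p=np.array(o['eef_pos'][:2]); Rm=rot(o['eef_rot'])
r=p-H; a0=np.arctan2(r[1],r[0]); f=np.array(o['wrist_force'][:2]); u=r/np.linalg.norm(r); t=np.array([u[1],-u[0]])
print('t',o['time_s'],'ang',np.degrees(a0).round(1),'rad',np.linalg.norm(r)*1e3,'F radial',(f@u).round(1),'resist',(-f@t).round(1),o['opening'])
q=p; out=[]
for i in range(1,n+1):
    a=a0-np.radians(s*i); w=H+.058*np.array([np.cos(a),np.sin(a)]); d=np.r_[w-q,0]*1e3; q=w
    l=Rm.T@d; out+=[float(l[0].round(1)),float(l[1].round(1)),0,0]
print(out)
E
python3 a.py 12 4
```

```text
t 10.9 ang -5.4 rad 58.38542297230354 F radial -1.6 resist -0.1 0.27053682614259866
[-4.1, 0.1, 0, 0, -4.0, 0.2, 0, 0, -4.0, -0.1, 0, 0, -4.0, -0.4, 0, 0, -4.0, -0.7, 0, 0, -3.9, -0.9, 0, 0, -3.9, -1.2, 0, 0, -3.8, -1.5, 0, 0, -3.7, -1.7, 0, 0, -3.5, -2.0, 0, 0, -3.4, -2.2, 0, 0, -3.2, -2.5, 0, 0]
```

>>> arm_command(
  plan=[-4.1,0.1,0,0,-4.0,0.2,0,0],
)

```text
time_s: 11.1
eef_pos: [0.6112, 0.1338, 0.197]
eef_rot: [0.0, 0.788, 0.616, 0.0]
wrist_force: [-0.8, 1.4, 4.3]
opening: 0.267
```

>>> arm_command(
  plan=[-4.0,-0.1,0,0,-4.0,-0.4,0,0],
)

```text
time_s: 11.3
eef_pos: [0.609, 0.1265, 0.1971]
eef_rot: [-0.0, 0.788, 0.615, 0.001]
wrist_force: [2.3, 5.4, 4.2]
opening: 0.26
```

>>> arm_command(
  plan=[-4.0,-0.7,0,0,-3.9,-0.9,0,0],
)

```text
time_s: 11.5
eef_pos: [0.606, 0.1198, 0.1972]
eef_rot: [0.0, 0.788, 0.615, 0.002]
wrist_force: [3.5, 8.1, 2.4]
opening: 0.271
```

>>> arm_command(
  plan=[-3.9,-1.2,0,0,-3.8,-1.5,0,0],
)

```text
time_s: 11.7
eef_pos: [0.6021, 0.1135, 0.1973]
eef_rot: [0.0, 0.788, 0.615, 0.003]
wrist_force: [5.0, 8.9, 1.5]
opening: 0.266
```

>>> arm_command(
  plan=[-3.7,-1.7,0,0,-3.5,-2.0,0,0],
)

```text
time_s: 11.9
eef_pos: [0.5973, 0.1077, 0.1974]
eef_rot: [0.001, 0.788, 0.615, 0.004]
wrist_force: [7.9, 9.0, 0.4]
opening: 0.268
```

>>> arm_command(
  plan=[-3.4,-2.2,0,0,-3.2,-2.5,0,0],
)

```text
time_s: 12.1
eef_pos: [0.5919, 0.1024, 0.1975]
eef_rot: [0.001, 0.788, 0.615, 0.004]
wrist_force: [10.9, 8.5, -1.8]
opening: 0.264
```

```bash
python3 a.py 12 4
```

```text
t 12.1 ang -50.3 rad 58.53573145203721 F radial 0.4 resist 13.8 0.2637635463226929
[-2.9, -2.9, 0, 0, -3.0, -2.7, 0, 0, -2.8, -2.9, 0, 0, -2.6, -3.1, 0, 0, -2.4, -3.3, 0, 0, -2.1, -3.4, 0, 0, -1.9, -3.6, 0, 0, -1.6, -3.7, 0, 0, -1.4, -3.8, 0, 0, -1.1, -3.9, 0, 0, -0.8, -4.0, 0, 0, -0.5, -4.0, 0, 0]
```

The wheel was free to about -14°, then the resistance rose to 5.9, 8.8, 10.1, 12.0 and 13.8 N at -21, -28, -36, -43 and -50°. Pickup is therefore near -16° to -18°. I continue from the commanded angle of -53.4°.

```bash
sed -i 's/^q=p; out/if len(sys.argv)>3: a0=np.radians(float(sys.argv[3])); p=H+.058*np.array([np.cos(a0),np.sin(a0)])\nq=p; out/' a.py; python3 a.py 12 4 -53.4
```

```text
t 12.1 ang -50.3 rad 58.53573145203721 F radial 0.4 resist 13.8 0.2637635463226929
[-3.0, -2.7, 0, 0, -2.8, -2.9, 0, 0, -2.6, -3.1, 0, 0, -2.4, -3.2, 0, 0, -2.2, -3.4, 0, 0, -1.9, -3.6, 0, 0, -1.7, -3.7, 0, 0, -1.4, -3.8, 0, 0, -1.2, -3.9, 0, 0, -0.9, -4.0, 0, 0, -0.6, -4.0, 0, 0, -0.3, -4.0, 0, 0]
```

>>> arm_command(
  plan=[-3.0,-2.7,0,0,-2.8,-2.9,0,0],
)

```text
time_s: 12.3
eef_pos: [0.5856, 0.0979, 0.1975]
eef_rot: [0.002, 0.788, 0.615, 0.005]
wrist_force: [13.7, 7.6, -2.0]
opening: 0.265
```

>>> arm_command(
  plan=[-2.6,-3.1,0,0,-2.4,-3.2,0,0],
)

```text
time_s: 12.5
eef_pos: [0.5787, 0.0942, 0.1976]
eef_rot: [0.002, 0.788, 0.615, 0.005]
wrist_force: [14.2, 6.8, -3.1]
opening: 0.269
```

>>> arm_command(
  plan=[-2.2,-3.4,0,0,-1.9,-3.6,0,0],
)

```text
time_s: 12.7
eef_pos: [0.5711, 0.0914, 0.1977]
eef_rot: [0.003, 0.788, 0.615, 0.005]
wrist_force: [13.6, 4.0, -3.4]
opening: 0.267
```

>>> arm_command(
  plan=[-1.7,-3.7,0,0,-1.4,-3.8,0,0],
)

```text
time_s: 12.9
eef_pos: [0.563, 0.0896, 0.1977]
eef_rot: [0.003, 0.788, 0.615, 0.004]
wrist_force: [13.7, 2.1, -3.6]
opening: 0.266
```

>>> arm_command(
  plan=[-1.2,-3.9,0,0,-0.9,-4.0,0,0],
)

```text
time_s: 13.1
eef_pos: [0.5545, 0.089, 0.1977]
eef_rot: [0.003, 0.788, 0.615, 0.004]
wrist_force: [11.5, -0.0, -1.5]
opening: 0.263
```

```bash
python3 a.py 12 2 -93.4
python3 - <<'E'
import numpy as np
for x,y,fx,fy in [(.6112,.1338,-.8,1.4),(.609,.1265,2.3,5.4),(.606,.1198,3.5,8.1),(.6021,.1135,5,8.9),(.5973,.1077,7.9,9),(.5919,.1024,10.9,8.5)]:
    r=np.array([x-.5545,y-.1475]);u=r/np.hypot(*r);print(np.degrees(np.arctan2(*r[::-1])).round(1),round(-fx*u[1]+fy*u[0],1))
E
```

```text
t 13.1 ang -90.0 rad 58.49429398244902 F radial -0.0 resist 11.5 0.26305536322373024
[-0.3, -2.0, 0, 0, -0.3, -2.0, 0, 0, -0.2, -2.0, 0, 0, -0.1, -2.0, 0, 0, -0.1, -2.0, 0, 0, 0.0, -2.0, 0, 0, 0.1, -2.0, 0, 0, 0.2, -2.0, 0, 0, 0.2, -2.0, 0, 0, 0.3, -2.0, 0, 0, 0.4, -2.0, 0, 0, 0.4, -2.0, 0, 0]
-13.6 1.2
-21.1 5.9
-28.3 8.8
-35.5 10.1
-42.9 12.0
-50.3 13.8
```

The peak was about 15.7 N near -62° to -66°, so pickup is near -20°. Row A should go at about -105° and row B at about -148°. I continue more slowly at 2° per row.

>>> arm_command(
  plan=[-0.3,-2.0,0,0,-0.3,-2.0,0,0,-0.2,-2.0,0,0],
)

```text
time_s: 13.4
eef_pos: [0.548, 0.0894, 0.1976]
eef_rot: [0.003, 0.788, 0.615, 0.003]
wrist_force: [9.7, -0.0, -1.1]
opening: 0.264
```

>>> arm_command(
  plan=[-0.1,-2.0,0,0,-0.1,-2.0,0,0,0.0,-2.0,0,0],
)

```text
time_s: 13.7
eef_pos: [0.5417, 0.0904, 0.1975]
eef_rot: [0.003, 0.788, 0.615, 0.002]
wrist_force: [8.1, -1.4, -0.3]
opening: 0.265
```

>>> arm_command(
  plan=[0.1,-2.0,0,0,0.2,-2.0,0,0,0.2,-2.0,0,0],
)

```text
time_s: 14.0
eef_pos: [0.5356, 0.0921, 0.1975]
eef_rot: [0.003, 0.788, 0.615, 0.002]
wrist_force: [6.5, -2.4, 1.3]
opening: 0.266
```

```bash
python3 a.py 6 2 -111.4
python3 - <<'E'
from h import *
d=cam('side');s=cam('scene')
cv2.imwrite('pics/c3.png',np.hstack([cv2.resize(d['color'][180:330,240:360],(400,500)),cv2.resize(s['color'][160:310,260:380],(400,500))])[:,:,::-1])
E
```

```text
t 14.0 ang -108.8 rad 58.513074091948354 F radial 0.2 resist 7.0 0.2658212855008716
[0.3, -2.0, 0, 0, 0.4, -2.0, 0, 0, 0.4, -2.0, 0, 0, 0.5, -2.0, 0, 0, 0.6, -1.9, 0, 0, 0.6, -1.9, 0, 0]
```

View pics/c3.png

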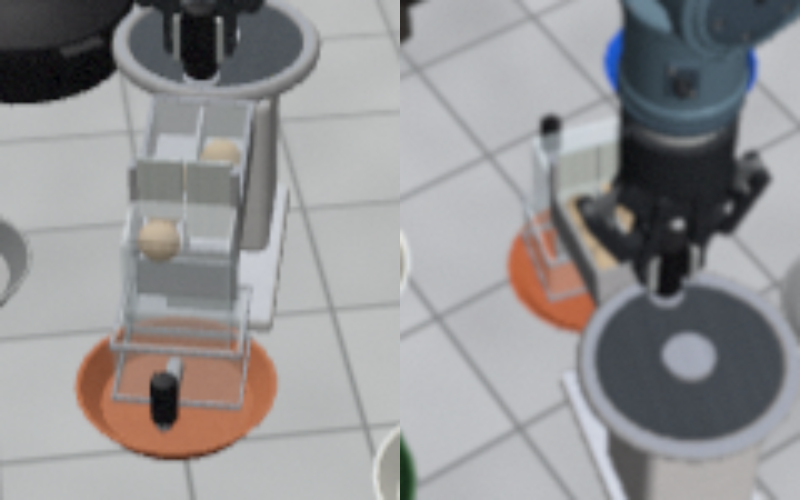

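Resistance has dropped to 7.0 N at -108.8°, which should be 90° past pickup. The side crop shows the first row A nut already past the gate at (158,240), with row B still behind. I turn about 8° more so the wheel stays put and row A clears, then wait.

>>> arm_command(
  plan=[0.3,-2.0,0,0,0.4,-2.0,0,0],
)

```text
time_s: 14.3
eef_pos: [0.5317, 0.0936, 0.1974]
eef_rot: [0.003, 0.788, 0.615, 0.001]
wrist_force: [4.3, -2.5, 1.4]
opening: 0.265
```

>>> arm_command(
  plan=[0.4,-2.0,0,0,0.5,-2.0,0,0],
)

```text
time_s: 14.5
eef_pos: [0.5278, 0.0955, 0.1974]
eef_rot: [0.002, 0.788, 0.615, 0.001]
wrist_force: [5.7, -3.3, 2.6]
opening: 0.269
```

>>> arm_command(
  plan=[0,0,0,0,0,0,0,0,0,0,0,0,0,0,0,0,0,0,0,0,0,0,0,0,0,0,0,0,0,0,0,0,0,0,0,0,0,0,0,0,0,0,0,0,0,0,0,0,0,0,0,0,0,0,0,0,0,0,0,0],
)

```text
time_s: 16.0
eef_pos: [0.5269, 0.0959, 0.1973]
eef_rot: [0.001, 0.788, 0.615, 0.0]
wrist_force: [3.2, -4.4, 4.9]
opening: 0.267
```

```bash
python3 a.py 1 2 -119.4
python3 - <<'E'
from h import *
d=cam('side');s=cam('scene')
cv2.imwrite('pics/c4.png',np.hstack([cv2.resize(d['color'][180:330,240:360],(400,500)),cv2.resize(s['color'][160:310,260:380],(400,500))])[:,:,::-1])
E
```

```text
t 16.0 ang -118.1 rad 58.48839030031786 F radial 2.4 resist 4.9 0.2668473705178642
[0.6, -1.9, 0, 0]
```

View pics/c4.png

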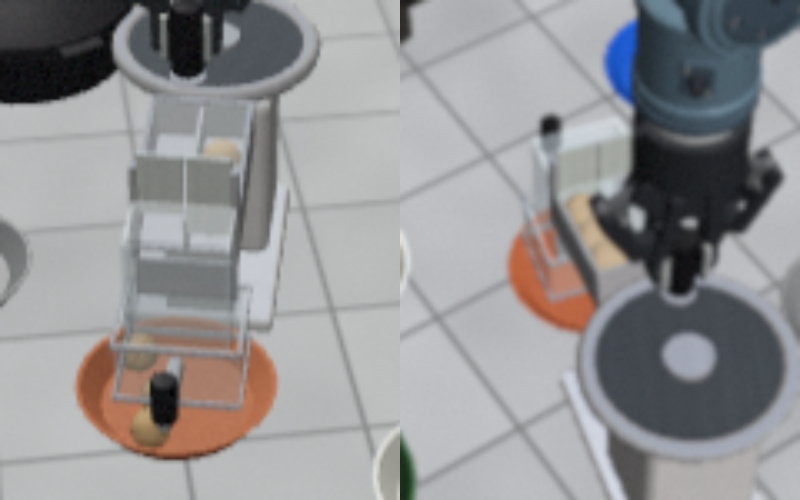

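The side crop shows two nuts in the dish at (142,350) and (150,425), and row B still held at (220,150). The third row A nut may be hidden. I release, rise and look from above.

>>> arm_command(
  plan=[0,0,0,0,0,0,0,0,0,0,0,0,0,0,0,0,0,0,0,0,0,0,0,0,0,0,0,0,0,0,-15,0,0,0,-20,0,0,0,-25,0,0,0,-25,0,0,0,-25,0,0,0,0,0],
  grip=1,
)

```text
time_s: 17.4
eef_pos: [0.5279, 0.0971, 0.3109]
eef_rot: [0.002, 0.788, 0.615, 0.003]
wrist_force: [0.7, 0.7, 0.5]
opening: 1.001
```

>>> arm_command(
  plan=[-30,0,0,0,-30,0,0,0,-30,0,0,0,-30,0,0,0,-30,0,0,0,-30,0,0,0,-20,0,0,0,0,0,0,0,0,0,0,0,0,0,0,0],
)

```text
time_s: 18.4
eef_pos: [0.4775, -0.0961, 0.3063]
eef_rot: [-0.0, 0.788, 0.616, 0.0]
wrist_force: [0.0, -0.3, -0.4]
opening: 0.996
```

```bash
python3 w.py w5
python3 - <<'E'
from h import *
w=cv2.imread('pics/w5.png');d=cam('side');s=cv2.resize(d['color'][160:340,235:370,::-1],(360,480))
cv2.imwrite('pics/c5.png',cv2.resize(np.hstack([w,s]),(800,384)))
E
```

```text
18.45 [ 0.4776 -0.096   0.3064] [[0.241, 0.97, -0.0], [0.97, -0.241, 0.0], [0.0, -0.0, -1.0]] [-0.44 -0.08  1.72  0.    1.49 -0.2 ] [ 0.4  0.1 -0.1] 1.0026500155163078
(0.4824, -0.1437, 0.139) [337.3 273.4]
(0.4824, -0.1437, 0.127) [336.6 268.9]
(0.556, 0.1506, 0.18) [ 348.4 -215.2]
(0.6127, 0.1433, 0.216) [ 477.8 -305.5]
```

View pics/c5.png

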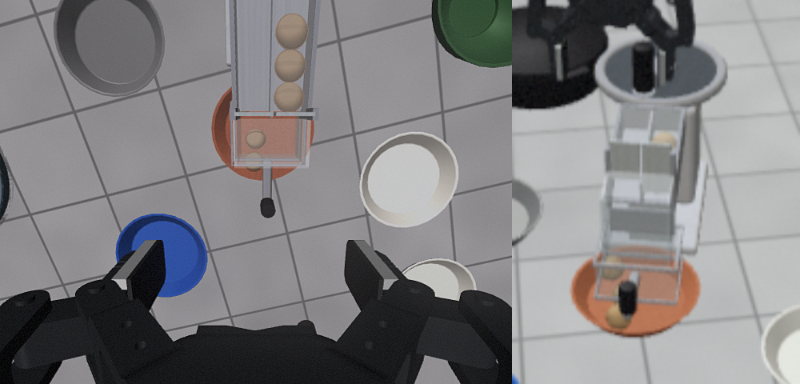

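Row A's lane is empty and row B's three nuts are still behind the gate. In the dish I see nuts at (255,138) and (252,160), with the third not yet seen. I'll enlarge the dish from all three views.

Run:
```python
from h import *
w=cam('wrist');d=cam('side');s=cam('scene')
I=cv2.INTER_CUBIC
a=cv2.resize(w['color'][95:235,255:405],(300,280),interpolation=I);a=cv2.resize(a,(400,373))
b=cv2.resize(d['color'][265:325,255:330],(400,320),interpolation=I)
e=cv2.resize(s['color'][185:275,280:345],(400,554),interpolation=I)[:554]
L=np.vstack([cv2.resize(a,(400,300)),cv2.resize(b,(400,300))]);E=cv2.resize(e,(400,600))
cv2.imwrite('pics/c6.png',np.hstack([L,E])[:,:,::-1])
```

View pics/c6.png

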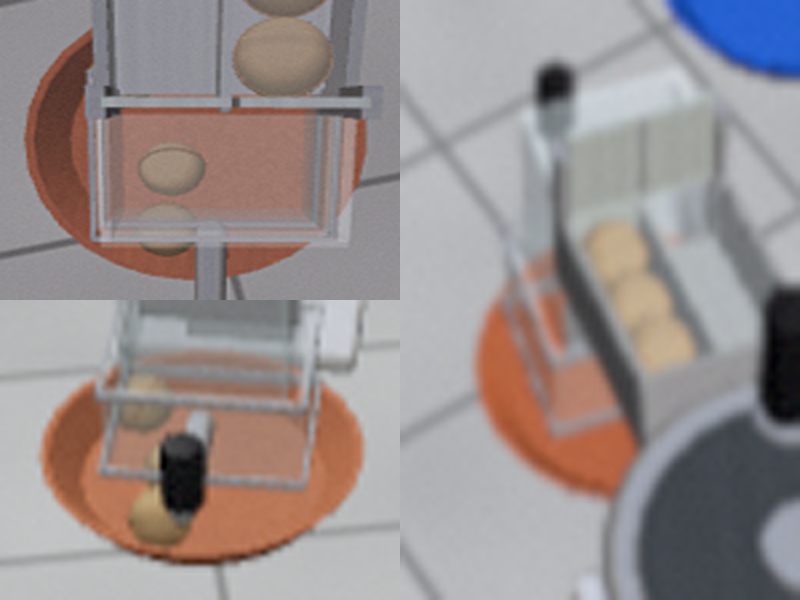

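Side crop: nuts at (145,400) and (155,520), and a tan patch at (150,458) beside the pin. I'll check that these make three by casting rays in both views.

Run:
```python
from h import *
import pickle
d=pickle.load(open('side1.pkl','rb'));w=pickle.load(open('w5.pkl','rb'))
z=.020
for n,c,p in (('side far',d,(282.2,285)),('side mid',d,(283.7,296.6)),('side near',d,(284,308.5)),('wrist1',w,(319.5,174.3)),('wrist2',w,(316.9,202.3))):
    P=onz(c,*p,z);print(n,P.round(3),'in wrist',proj(w,P).round(1),'in side',proj(d,P).round(1))
# dish centre from the side rim extents & from wrist mask
im=w['color'].astype(int);m=((im[:,:,0]-im[:,:,2]>45)&(im[:,:,0]>90)).astype(np.uint8);n,l,st,ce=cv2.connectedComponentsWithStats(m)
for i in range(1,n):
    if st[i,4]>300: print(st[i])
for dd,nm in ((pickle.load(open('side0.pkl','rb')),'before'),(cam('side'),'now')):
    im=dd['color'].astype(int);m=((im[:,:,0]-im[:,:,2]>60)&(im[:,:,0]>120));m[:270]=0;m[:,:250]=0;m[325:]=0;m[:,345:]=0
    ys,xs=np.where(m);print(nm,xs.min(),xs.max(),ys.max(),[onz(dd,u,297,.024).round(3) for u in (xs.min(),xs.max())],onz(dd,294,ys.max(),.012).round(3))
```

```text
side far [ 0.48  -0.011  0.02 ] in wrist [301.6 126.2] in side [282.2 285. ]
side mid [ 0.479 -0.053  0.02 ] in wrist [310.5 163.9] in side [283.7 296.6]
side near [ 0.476 -0.093  0.02 ] in wrist [316.2 199.1] in side [284.  308.5]
wrist1 [ 0.486 -0.066  0.02 ] in wrist [319.5 174.3] in side [287.3 300.3]
wrist2 [ 0.475 -0.097  0.02 ] in wrist [316.9 202.3] in side [284.1 309.7]
[ 264  109   64  117 1703]
[ 300  145   71   47 2531]
[340 208  31  16 318]
before 263 322 316 [array([ 0.431, -0.052,  0.024]), array([ 0.567, -0.071,  0.024])] [ 0.496 -0.112  0.012]
now 263 322 316 [array([ 0.431, -0.052,  0.024]), array([ 0.567, -0.071,  0.024])] [ 0.496 -0.112  0.012]
```

Three separate nuts are confirmed at about (0.48,-0.011), (0.486,-0.066) and (0.476,-0.096). All lie within about 50 mm of the dish centre near (0.50,-0.055). The dish outline is unchanged, the pin is seen at its lowered height, and the gripper is clear of everything. I hand in.

```bash
python3 -c "
from bench import ctrl
o=ctrl.get_obs();print(o['time_s'],o['wrist_force'],abs(o['dq']).max());print(ctrl.hand_in())"
```

```text
18.7 [-0.14398789 -0.06705805  0.25704457] 0.005270779457479306
the job is handed in; nothing more can be done
None
```

The job is handed in at 18.7 s. All three row A nuts appear to be in the dish, and row B is still behind the gate.

- **Spout:** I pinched the grip pin and lowered it 30 mm to its stop, where I felt 22 N upward. A later view shows the pin at its lowered height.
- **Flywheel:** I turned it clockwise by the knob.
  - It ran free for about 13°, then stiffened to a peak of about 15.7 N.
  - It eased to about 5 N, and I stopped there, about 99° past the point where the gate is picked up.
  - I then let go and backed the arm off.
- **Last checks:**
  - Lane A is empty, and row B's three nuts are visible behind the gate.
  - The dish outline matches the start picture to the pixel. The arm touches nothing, with wrist force under 0.3 N.
- **Less certain:** the wrist view shows only two of the row A nuts, because the farthest one lies under the lane. The side view shows all three, though the middle one is partly behind the pin. Its position differs by about 15 mm between the two views.
- **Not checked:** I did not measure the molcajete, warmer or bowl again at the end, but the arm's path stayed clear of them.

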